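# Sort grinding balls through the carousel's chute

### The arm

A 7-joint arm with a two-finger parallel gripper is mounted at the origin on the work surface. World frame = base frame: x ahead of the robot, y to its left, z up, the work surface at z = 0. Lengths are in m, angles in rad, forces in N, time in s.
With the tool pointing down it reaches from about 0.425 to 0.875 m from the base axis. Payload 9.9 kg.
Tool frame: the origin (TCP) lies midway between the tips of the shut fingers; the grasp point (between the pads) lies 19 mm behind it; z points along the fingers, y is the direction in which the jaws open and shut (so a half turn about z gives the same grasp; the last joint's range is limited). The gripper opens to 85 mm and grips with 20 to 120 N. Pads are 22 mm wide; open, the fingers measure 114 mm over their backs; the gripper's body (76 mm by 85 mm) begins 54 mm behind the grasp point. The pads swing forward as they close: fully open they stand 13 mm farther back than shut.
Start: joints at [-1.293, 0.576, 0.025, 1.437, -0.015, 1.129, -0.057], TCP at [0.239, 0.631, 0.231] pointing down, gripper open.
Joint ranges: [-2.76, 2.76], [-0.34, 2.15], [-1.52, 1.57], [0.19, 2.46], [-1.09, 4.23], [0.17, 1.99], [-2.82, 2.82]. Speed limits (rad/s): [2.22, 2.22, 3.01, 3.01, 3.14, 3.14, 3.14].

### API

Orientations are given as a rotation vector (axis times angle).
In Python, from workcell import ctrl, planner, viewer gives the robot as it stands. Calls block until the motion is done:
- ctrl.move_to(position, orientation): joint-space move of the TCP to a pose.
- ctrl.move_straight(position, velocity=0.15, frame=None, threshold=None): straight line of the TCP; frame=None keeps the orientation; velocity is the mean speed in m/s. With threshold (N) it stops when the force on the tool has changed by that much, and returns True; else False.
- ctrl.set_joints(angles): joint-space move.
- ctrl.grip(opening, effort=None): opening from 0.0 (shut) to 1.0 (fully open); effort is the grip in N (None keeps the last); returns when the fingers have stopped.
- ctrl.sleep(seconds).
- planner.solve_ik(position, orientation): joint angles nearest the present ones, or None.
- ctrl.state(): the state.
- viewer.read_camera(name): name is "scene" or "top"; returns a dict with "img" (400x640x3 uint8, red, green, blue), "range_z" (400x640 float32, m along the optical axis (not along the pixel's ray), 0 where there is no reading), "fx", "fy", "cx", "cy" (pixels), "world_to_cam" (4x4, takes a point from world to camera coordinates). Camera axes: x right, y up, looking along -z (the intrinsics and any distortion apply to the point x, -y, -z); pixel columns grow to the right and rows downward; lengths in m; the calibration is good to about 2 mm. A picture is of the moment at which its call begins.
A pose or a line that the arm cannot do raises ctrl.Unreachable and nothing moves.
- ctrl.close_job(): hands the job in, once; it reports no verdict.
The state is a dict: "time": time; "qpos": joint angles; "qvel": joint speeds; "effort": joint torques, N m; "tool_pos": TCP position; "tcp_rot": TCP orientation; "force": force on the tool from outside, world axes, zero at the start; "ft_torque": the same for the moment, N m; "width": opening from 0.0 (shut) to 1.0 (fully open).
Only numpy, scipy, OpenCV 4.12 (cv2) and the standard library are available. Lean on these libraries where they do the work, as an engineer would, in place of code of your own. Each camera call takes 0.05 s, during which the arm holds its last target.

### The job

First turn the carousel by its pin until its one empty compartment is centred under the chute's place (on the side of the hinge stand). Then swing the folded chute over by its side handle and lower it gently, without letting it fall, until it rests on its stop. Then pick up the scoop, tip all three steel balls into the chute so that they run down into the empty compartment, and set the scoop back down upright on the bench; leave everything else where it is.

Things in the scene. Friction and masses are not known exactly. Their poses are not given: they have to be found in the camera images.
- station: Fixed white sorting station standing on the bench: a base plate 150 x 370 mm, 12 mm thick, carrying the carousel and, on its +y side, the chute's hinge stand (two posts at x = +-52 mm, y = 210 mm, 162 mm tall). Origin on the carousel's axis at bench height, z up; +y points from the carousel to the stand. Its place and yaw vary.
- carousel (a joint): Turning angle of the carousel (rad), anticlockwise seen from above; 0 = the empty compartment centred under the chute's place (centred on the station's +y direction). Turns freely either way (+-3.3) with light friction (about 0.1 N m) and stays where it is left.
- carousel_axis (a point): Centre of the top of the carousel's hub, 80 mm above the bench; turns with the carousel. The carousel is a white round tray, outer radius 110 mm, floor 26 mm and walls 70 mm above the bench, hub radius 28 mm, split by 3 mm cross walls along this frame's x and y axes into four open quarters. The quarter with +x, +y is empty; the others hold caps, tubes and black clamps, all fixed.
- compartment (a point): Middle of the floor of the empty compartment, 71 mm from the axis.
- turn_pin (a point): Upright round steel pin on the carousel's rim for turning it, diameter 16 mm, 104 mm from the axis. This point is on its centre line, 104 mm above the bench; its top is at 122 mm, clear above the 70 mm walls. With the carousel at 0 it lies 120 degrees anticlockwise (seen from above) from the station's +y direction.
- chute (a joint): Swing angle of the chute about its hinge (rad): 0 = lowered on its stop, sloping 25 degrees down towards the carousel; 2.01 = upright; 2.35 = folded back past upright on its rear rest, as it starts. Almost free: once over the top it falls towards the carousel unless held (200 g).
- chute_hinge (a point): Middle of the chute's hinge, 150 mm above the bench, 210 mm from the carousel's axis; axes as the station's. The hinge axis is this frame's x axis.
- chute_handle (a point): Grip point of the chute's side handle: a dark round bar, diameter 12 mm, parallel to the hinge axis, reaching from 24 to 114 mm towards the station's -x from the chute's middle; this point is on its centre line 85 mm out. It runs on an arc of radius 131 mm about the hinge axis: 266 mm above the bench when folded, 111 mm when lowered (then 0.298 rad below the hinge's level). The bar may turn in the fingers.
- chute_lip (a point): Middle of the chute's discharge end on its floor; moves with the chute. The chute is a steel trough, 152 mm from hinge to lip, 70 mm wide inside at the hinge end, narrowing to 44 mm at the lip, side walls 34 mm high, hinge end wall 26 mm. When lowered the lip is 71 mm from the carousel's axis and 88 mm above the bench; the hinge end of its floor is 153 mm above the bench.
- scoop_grip (a point): Middle of the grip of the loose white scoop (120 g), 36 mm above its underside: a level bar 14 wide, 16 high, 85 long, along this frame's x (z up). +x points to the spout. The tray lies 50 to 131 mm ahead, 50 wide inside, 26 mm side walls, 44 mm back wall; then a 20 degree ramp rises to the open spout's edge 164 mm ahead, 16 mm above the underside. Nose-down by 45 degrees or more, the balls roll out.
- ball0_center (a point): Centre of a loose steel ball, diameter 16 mm, 17 g, one of three lying in the scoop.
- ball1_center (a point): Centre of a loose steel ball, diameter 16 mm, 17 g, one of three lying in the scoop.
- ball2_center (a point): Centre of a loose steel ball, diameter 16 mm, 17 g, one of three lying in the scoop.
- flask_mid (a point): Middle of a clear culture flask with a red cap, 75 x 52 x 26 mm, bystander.
- dishes_mid (a point): Middle of a stack of clear petri dishes, diameter 92 mm, 45 mm tall, bystander.
- bottle_mid (a point): Middle of a bottle, diameter 70 mm, 150 mm tall, bystander.
- slidebox_mid (a point): Middle of a black slide box, 55 x 80 x 30 mm, bystander.
- tipbox_mid (a point): Middle of a blue pipette tip box, 85 x 120 x 55 mm, bystander.
- jar_mid (a point): Middle of a jar, diameter 60 mm, 70 mm tall, bystander.
Things that resemble listed ones, but are neither listed nor needed, are in the scene too. Leave any brown or red look-alike of the part that bears scoop_grip alone.

How it is judged:
On the way, in this order (a step that is already met when the one before it is completed fails the run):
1. the empty compartment is centred under the chute's place, within 0.15 rad, with the chute still folded up (value of joint carousel between -0.15 and 0.15 rad and value of joint chute above 1.5 rad), for 0.3 s.
2. the chute rests lowered on its stop, within 0.05 rad, the balls still in the scoop (value of joint carousel between -0.15 and 0.15 rad and value of joint chute below 0.05 rad and distance between each of ball0_center, ball1_center, ball2_center and scoop_grip below 0.2 m), for 0.3 s.
3. balls run off the chute's lip (one within 35 mm of it) (distance between any of ball0_center, ball1_center, ball2_center and chute_lip below 0.035 m).
At the end, for the whole second after the job is handed in: The empty compartment is under the chute within 0.15 rad, the chute is lowered on its stop within 0.05 rad, all three balls lie at rest in that compartment, and the scoop stands released and upright (within 0.15 rad) on the bench (value of joint carousel between -0.15 and 0.15 rad and value of joint chute below 0.05 rad and x of each of ball0_center, ball1_center, ball2_center in the frame of carousel_axis above 0 m and y of each of ball0_center, ball1_center, ball2_center in the frame of carousel_axis above 0 m and horizontal distance between each of ball0_center, ball1_center, ball2_center and carousel_axis below 0.11 m and height (world z) of each of ball0_center, ball1_center, ball2_center below 0.06 m and linear speed of each of ball0, ball1, ball2 below 0.05 m/s and angle between scoop_grip's own z axis and vertical below 0.15 rad and height (world z) of scoop_grip below 0.045 m); the robot touches nothing.
It fails at once if the chute is let fall or slammed: it swings downward faster than 3 rad/s (about 0.4 m/s at its handle) (velocity of joint chute below -3 rad/s).
It fails at once if a bystander (flask, dishes, bottle, slide box, tip box or jar) is moved by more than 30 mm (distance of any of flask_mid, dishes_mid, bottle_mid, slidebox_mid, tipbox_mid, jar_mid from where it was at the start of the episode above 0.03 m).
It also fails if it takes over 72 s, if anything falls off the work surface, if the arm or the gripper's body presses on something with over 40 N, if the wrist force passes 120 N, or if a joint passes its speed limit or range.

## Working session

There is one attempt and no reset: what is moved stays moved. The work goes in short steps, each a Python script; the robot and the scene stay as the last script left them, time stands still between calls to the robot, and variables do not carry over. Pictures are saved under pics/ and viewed, and the job is handed in when it is done.

```bash
ls; mkdir -p pics; python3 - <<'E'
from workcell import ctrl, planner, viewer
import cv2,numpy as np
s=ctrl.state(); print(s['time'],s['tool_pos'],s['tcp_rot'],s['width'])
for n in("scene","top"):
    c=viewer.read_camera(n); cv2.imwrite(f"pics/{n}0.png",c["img"][:,:,::-1]); np.savez(f"{n}0.npz",**c)
    print(n,c["fx"],c["fy"],c["cx"],c["cy"],[k for k in c],np.round(c["world_to_cam"],3).tolist(),(c["range_z"]>0).mean())
E
```

```text
pics
0.0 [0.2387486  0.63085864 0.23044233] [-5.65132165e-01 -3.09009091e+00  2.62486559e-03] 0.9986708752833098
scene 437.72564243402024 437.72564243402024 318.07057012570584 200.4690914680561 ['img', 'range_z', 'fx', 'fy', 'cx', 'cy', 'world_to_cam'] [[-0.287, 0.958, -0.016, 0.112], [-0.772, -0.222, 0.595, 0.33], [0.566, 0.183, 0.803, -1.642], [0.0, 0.0, 0.0, 1.0]] 0.99580859375
top 473.4563216326224 473.4563216326224 315.74471721601503 199.74039559214287 ['img', 'range_z', 'fx', 'fy', 'cx', 'cy', 'world_to_cam'] [[-0.008, -1.0, -0.004, 0.056], [0.984, -0.008, 0.177, -0.521], [-0.177, -0.002, 0.984, -1.338], [0.0, 0.0, 0.0, 1.0]] 0.99581640625
```

View pics/scene0.png

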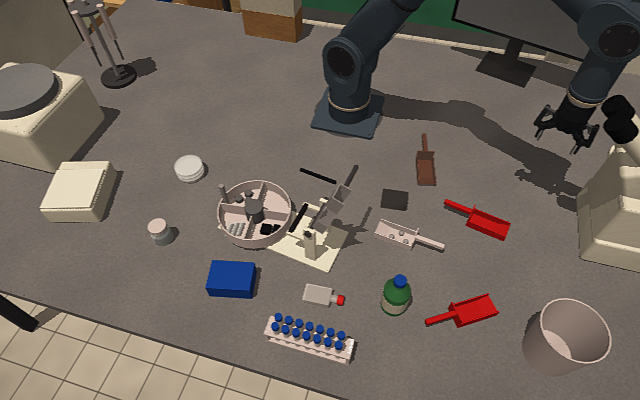

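View pics/top0.png

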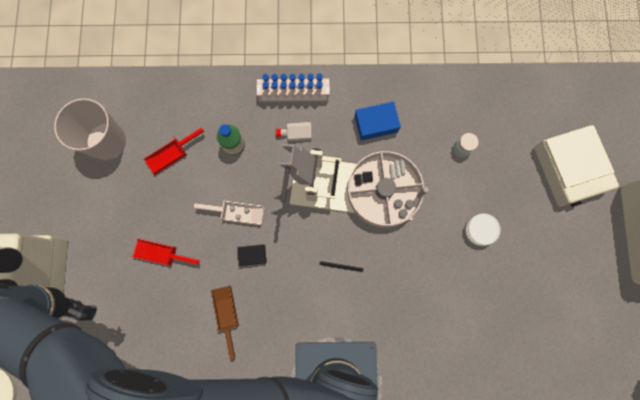

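The scene camera shows the white scoop with the balls at about (408,237), with look-alikes in red at (480,220) and (465,310) and brown at (426,165). In the top view, the carousel is at (386,188) and the white scoop at (235,212). I'll crop closer.

```bash
cat > h.py <<'E'
import numpy as np, cv2
def load(n,k=0):
    return dict(np.load(f"{n}{k}.npz"))
def snap(n,k):
    from workcell import viewer
    c=viewer.read_camera(n); cv2.imwrite(f"pics/{n}{k}.png",c["img"][:,:,::-1]); np.savez(f"{n}{k}.npz",**c); return c
def ray(c,u,v):
    R=c["world_to_cam"][:3,:3];t=c["world_to_cam"][:3,3]
    d=np.stack([(np.asarray(u,float)-c["cx"])/c["fx"],-(np.asarray(v,float)-c["cy"])/c["fy"],-np.ones_like(np.asarray(u,float))],-1)
    return -R.T@t, d@R
def onplane(c,u,v,z):
    o,d=ray(c,u,v); s=(z-o[2])/d[...,2]; return o+s[...,None]*d
def cloud(c):
    v,u=np.mgrid[:400,:640]; o,d=ray(c,u,v); return o+c["range_z"][...,None]*d
def proj(c,p):
    q=c["world_to_cam"][:3,:3]@np.asarray(p)+c["world_to_cam"][:3,3]
    return c["fx"]*q[0]/-q[2]+c["cx"], c["cy"]+c["fy"]*q[1]/q[2]
def tri(c1,p1,c2,p2):
    o1,d1=ray(c1,*p1);o2,d2=ray(c2,*p2)
    A=np.stack([d1,-d2],1);s=np.linalg.lstsq(A,o2-o1,rcond=None)[0]
    a=o1+s[0]*d1;b=o2+s[1]*d2;return (a+b)/2,np.linalg.norm(a-b)
def crop(c,name,x0,y0,x1,y1,s):
    i=cv2.resize(c["img"][y0:y1,x0:x1,::-1],None,fx=s,fy=s,interpolation=cv2.INTER_CUBIC)
    for x in range((x0+9)//10*10,x1,10):
        cv2.line(i,((x-x0)*s,0),((x-x0)*s,4 if x%50 else 12),(0,255,255),1)
        if x%50==0: cv2.putText(i,str(x),((x-x0)*s,24),0,.4,(0,255,255),1)
    for y in range((y0+9)//10*10,y1,10):
        cv2.line(i,(0,(y-y0)*s),(4 if y%50 else 12,(y-y0)*s),(0,255,255),1)
        if y%50==0: cv2.putText(i,str(y),(14,(y-y0)*s+4),0,.4,(0,255,255),1)
    cv2.imwrite("pics/"+name,i)
E
python3 - <<'E'
from h import *
crop(load("top"),"ct0.png",190,115,440,285,3)
crop(load("scene"),"cs0.png",205,145,465,285,3)
E
```

```text
(no output)
```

View pics/ct0.png

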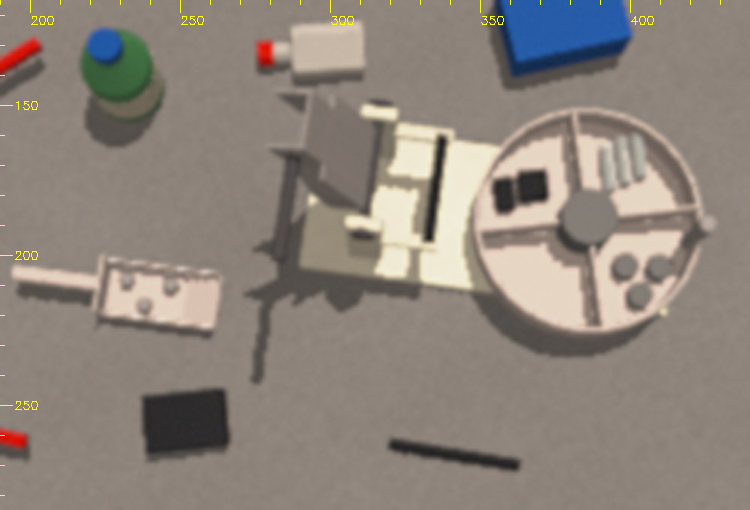

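View pics/cs0.png

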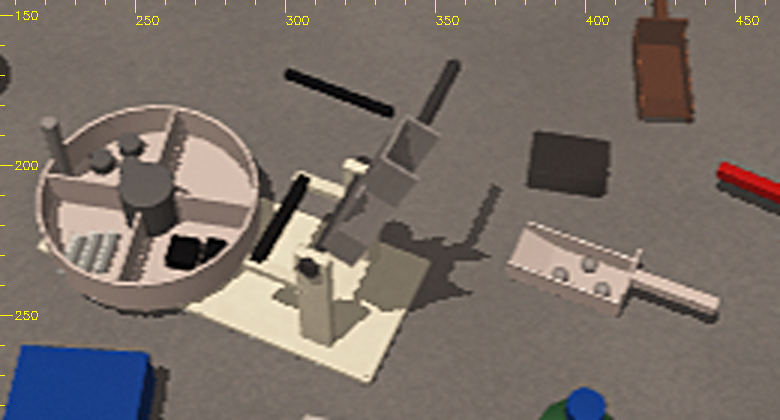

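```bash
python3 - <<'E'
from h import *
from scipy.optimize import least_squares
t=load("top");s=load("scene")
P=cloud(t);S=cloud(s)
def box(P,x0,y0,x1,y1):return P[y0:y1,x0:x1].reshape(-1,3)
# axis: hub top
for n,c,b in(("top",P,(345,145,430,230)),("scene",S,(210,175,295,255))):
    Q=box(c,*b); h=Q[abs(Q[:,2]-.08)<.004]; r=Q[abs(Q[:,2]-.07)<.004]
    m0=np.median(h,0); h=h[np.linalg.norm(h[:,:2]-m0[:2],axis=1)<.035]
    print(n,"hub",len(h),h.mean(0),"minmax mid",(h.min(0)+h.max(0))/2)
    rr=r[abs(np.linalg.norm(r[:,:2]-h.mean(0)[:2],axis=1)-.108)<.006]
    f=least_squares(lambda p:np.linalg.norm(rr[:,:2]-p[:2],axis=1)-p[2],[*h.mean(0)[:2],.108])
    print(" rim",len(rr),f.x)
    d=r[:,:2]-f.x[:2];rad=np.linalg.norm(d,axis=1);w=d[(rad>.04)&(rad<.1)]
    a=np.arctan2(w[:,1],w[:,0]); print(" wall angle mod90",np.degrees(np.angle(np.mean(np.exp(4j*a))))/4,abs(np.mean(np.exp(4j*a))),len(w))
    p=Q[(Q[:,2]>.095)&(Q[:,2]<.13)];print(" pin",len(p),p.mean(0),p.max(0))
# white base plate
for n,c,b in(("top",P,(280,130,400,235)),("scene",S,(185,190,350,275))):
    Q=box(c,*b);m=abs(Q[:,2]-.012)<.003; q=Q[m]; print(n,"plate",len(q),q.min(0),q.max(0))
    rect=cv2.minAreaRect((q[:,:2]*1000).astype(np.float32));print(rect)
    z=Q[(Q[:,2]>.15)];print(" high",len(z),z.max(0))
# scoop
for n,c,b in(("top",P,(185,190,270,235)),("scene",S,(365,210,450,260))):
    Q=box(c,*b);m=(Q[:,2]>.006)&(Q[:,2]<.08);q=Q[m];print(n,"scoop",len(q),cv2.minAreaRect((q[:,:2]*1000).astype(np.float32)),q[:,2].max())
E
```

```text
top hub 239 [ 0.55232742 -0.14939098  0.08017626] minmax mid [ 0.55089511 -0.14992659  0.08006051]
 rim 278 [ 0.55195043 -0.14932578  0.10724588]
 wall angle mod90 5.399524604311418 0.9832450095091537 104
 pin 39 [ 0.53341698 -0.2509679   0.11742411] [ 0.54131212 -0.24448558  0.12715421]
scene hub 225 [ 0.55413758 -0.14749288  0.08029754] minmax mid [ 0.55282386 -0.14772278  0.08003795]
 rim 270 [ 0.55308243 -0.14746188  0.1073183 ]
 wall angle mod90 5.099021899185404 0.9752387323625368 116
 pin 130 [ 0.5896715  -0.09532284  0.11173345] [0.63536244 0.00750549 0.12603484]
top plate 1254 [ 0.44008971 -0.19924398  0.0090078 ] [0.74617843 0.1573128  0.01499896]
((595.068359375, -23.21160888671875), (303.3933410644531, 357.4222412109375), 1.076777458190918)
 high 1298 [0.64718928 0.13929135 1.40926377]
scene plate 1482 [ 0.47237568 -0.32605291  0.00901063] [0.72739765 0.13396743 0.01499879]
((605.63427734375, -86.34426879882812), (243.2564239501953, 456.031005859375), 6.135283946990967)
 high 931 [1.2166217  0.26711184 1.12467998]
top scoop 780 ((493.53765869140625, 317.8403625488281), (253.53416442871094, 133.76759338378906), 89.56574249267578) 0.05313052333569246
scene scoop 813 ((474.64337158203125, 304.94842529296875), (167.48007202148438, 254.7627410888672), 19.722475051879883) 0.049711353723491225
```

```bash
python3 - <<'E'
from h import *
A=np.array([.5525,-.1484])
t=load("top");s=load("scene")
for n,c in(("top",t),("scene",s)):
    P=cloud(c); d=np.linalg.norm(P[:,:,:2]-A,axis=2)
    im=c["img"].astype(int)
    hsv=cv2.cvtColor(c["img"],cv2.COLOR_RGB2HSV)
    m=((abs(P[:,:,2]-.012)<.004)&(d<.34)&(hsv[...,1]>25)).astype(np.uint8)
    m=cv2.morphologyEx(m,cv2.MORPH_OPEN,np.ones((2,2)))
    k,l,st,ce=cv2.connectedComponentsWithStats(m)
    for i in np.argsort(-st[1:,4])[:4]+1:
        q=P[l==i];print(n,st[i],np.round(q.min(0),3),np.round(q.max(0),3),cv2.minAreaRect((q[:,:2]*1000).astype(np.float32)))
    # posts tops
    m=((abs(P[:,:,2]-.162)<.005)&(d>.15)&(d<.26)).astype(np.uint8)
    k,l,st,ce=cv2.connectedComponentsWithStats(m)
    for i in range(1,k):
        if st[i,4]>8: q=P[l==i];print("  post?",st[i],q.mean(0),(q.min(0)+q.max(0))/2)
E
```

```text
top [291 163  64  49 850] [ 0.275 -0.062 -0.004] [0.641 0.126 1.409] ((462.23419189453125, 44.45225524902344), (177.2050323486328, 372.45928955078125), 84.00753021240234)
top [316 162  19  32 337] [ 0.275 -0.001  0.004] [0.644 0.051 1.409] ((459.5784912109375, 29.052532196044922), (51.30934143066406, 369.23046875), 88.43961334228516)
top [315 180   2   7  14] [0.568 0.051 0.008] [0.588 0.054 0.018] ((578.1021118164062, 52.3698616027832), (3.0531423091888428, 20.19748878479004), 89.60274505615234)
top [349 208   5   5  14] [ 0.489 -0.059  0.006] [ 0.502 -0.047  0.019] ((494.13873291015625, -52.11103820800781), (14.583269119262695, 9.176652908325195), 31.57050323486328)
  post? [310 148  13   8  56] [0.63467176 0.05057079 0.16103011] [0.63505599 0.04992723 0.16118871]
  post? [312 157   5  10  24] [0.60749638 0.05672292 0.16055613] [0.60614156 0.05558228 0.16172133]
  post? [310 168   5  11  22] [0.57548648 0.0617241  0.16078035] [0.5735934  0.06119965 0.16204795]
  post? [305 180   8   4  14] [0.54859909 0.06929975 0.160944  ] [0.5498944  0.07089627 0.1620017 ]
  post? [305 185  12   
[... 379 characters left out ...]
125, 53.69404602050781), 20.828157424926758)
scene [293 212   6  11  38] [ 0.495 -0.048  0.007] [ 0.596 -0.003  0.118] ((544.2687377929688, -22.051807403564453), (108.06391143798828, 16.362001419067383), 23.663240432739258)
scene [215 295   3   2   6] [ 0.817 -0.168  0.001] [ 0.818 -0.16   0.011] ((817.0697631835938, -164.16781616210938), (1.5632673501968384, 7.482107162475586), 8.561532974243164)
  post? [320 197   9  10  40] [0.52986465 0.06255747 0.15987263] [0.53274914 0.06123031 0.16086058]
  post? [312 224  14   7  26] [0.62173864 0.07379548 0.16143494] [0.61937169 0.0737297  0.16177901]
  post? [303 227  13   9  63] [0.63637455 0.05218929 0.15994636] [0.63690069 0.05140689 0.16040711]
```

```bash
python3 - <<'E'
from h import *
t=load("top");s=load("scene")
for n,c,b in(("top",t,(185,190,270,235)),("scene",s,(365,210,450,260))):
    x0,y0,x1,y1=b
    g=c["img"].astype(int)
    m=np.zeros((400,640),np.uint8)
    m[y0:y1,x0:x1]=(g[y0:y1,x0:x1].min(2)>125)
    k,l,st,ce=cv2.connectedComponentsWithStats(m);i=np.argmax(st[1:,4])+1;m=(l==i)
    P=cloud(c)
    v,u=np.nonzero(m)
    # world coords on plane z=.03
    # grip: depth z in .036-.05 
    q=P[m]
    Pz=onplane(c,u,v,.044)
    r=cv2.fitLine(Pz[:,:2].astype(np.float32),cv2.DIST_L2,0,.01,.01).ravel()
    ax=r[:2]; 
    if ax[1]>0: ax=-ax
    a=(Pz[:,:2]-r[2:])@ax; w=(Pz[:,:2]-r[2:])@np.array([-ax[1],ax[0]])
    print(n,st[i],"axis",ax,np.degrees(np.arctan2(ax[1],ax[0])),"len",a.max()-a.min())
    bins=np.arange(a.min(),a.max(),.01)
    for b0 in bins:
        k=(a>=b0)&(a<b0+.01)
        print(round(b0-a.min(),3),k.sum(),np.round([w[k].min(),w[k].max(),np.median(q[k][:,2]),q[k][:,2].max()],4),np.round(Pz[k].mean(0)[:2],4))
E
```

```text
top [193 198  72  27 934] axis [-0.17383863 -0.9847742 ] -100.01108 len 0.2097670391485762
0.0 22 [-0.0112  0.0072  0.0421  0.0464] [0.5089 0.4067]
0.01 21 [-0.0103  0.0062  0.0404  0.0515] [0.5071 0.3969]
0.02 20 [-0.0083  0.0077  0.0429  0.0531] [0.5075 0.3869]
0.03 20 [-0.0088  0.0086  0.043   0.0474] [0.5059 0.3773]
0.04 22 [-0.0083  0.0081  0.0438  0.0522] [0.5041 0.3673]
0.05 21 [-0.0083  0.0096  0.0442  0.0494] [0.5035 0.3569]
0.06 21 [-0.0078  0.0086  0.0447  0.0499] [0.501  0.3474]
0.07 21 [-0.0064  0.0251  0.0425  0.0497] [0.5015 0.3371]
0.08 54 [-0.0304  0.0329  0.0411  0.0499] [0.5013 0.3261]
0.09 33 [-0.0285  0.031   0.0056  0.0418] [0.5018 0.3157]
0.1 64 [-0.0304  0.0319  0.0046  1.4093] [0.4906 0.3087]
0.11 56 [-0.0294  0.029   0.0079  0.0295] [0.4891 0.2987]
0.12 63 [-0.0294  0.0305  0.0053  1.4093] [0.4896 0.2885]
0.13 63 [-0.0289  0.031   0.007   0.0302] [0.488  0.2788]
0.14 63 [-0.0289  0.0309  0.005   0.0303] [0.4874 0.2685]
0.15 59 [-0.0284  0.0314  0.0056  0.0315] [0.4825 0.2593]
0.16 59 [-0.027   0.0314  0.0064  0.0301] [0.4832 0.2487]
0.17 64 [-0.0279  0.0319 
[... 828 characters left out ...]
0.3252]
0.09 41 [-0.0253  0.0291  0.0054  0.0283] [0.5121 0.3157]
0.1 36 [-0.0268  0.0284  0.0071  0.0296] [0.5093 0.3054]
0.11 36 [-0.0275  0.0278  0.0053  0.028 ] [0.51   0.2952]
0.12 32 [-0.0283  0.0257  0.0075  1.1247] [0.5099 0.285 ]
0.13 41 [-0.0299  0.025   0.0041  0.0306] [0.5081 0.2752]
0.14 32 [-0.0307  0.0244  0.0066  0.0303] [0.5026 0.2655]
0.15 38 [-0.0314  0.0229  0.0052  0.0304] [0.5036 0.2553]
0.16 43 [-0.0322  0.0222  0.0062  0.0314] [0.5034 0.2455]
0.17 47 [-0.0346  0.0209  0.0104  1.1247] [0.5006 0.2355]
0.18 46 [-0.0354  0.0194  0.0133  0.0277] [0.4983 0.2255]
0.19 33 [-0.0336  0.0187  0.0153  0.029 ] [0.4999 0.217 ]
0.2 1 [ 0.0172  0.0172 -0.0056 -0.0056] [0.5192 0.2099]
```

```bash
cat >> h.py <<'E'
from scipy.spatial.transform import Rotation as Rn
AX=np.array([.5527,-.1484]); YAW=np.radians(-8.0)
X=np.array([np.cos(YAW),np.sin(YAW)]);Y=np.array([-X[1],X[0]])
def st(x,y,z): return np.array([*(AX+x*X+y*Y),z])
def handle(th,out=.095):
    e=-.298+th; return st(-out,.210-.131*np.cos(e),.150+.131*np.sin(e))
def tool(zdir,ydir):
    z=np.array(zdir,float);z/=np.linalg.norm(z);y=np.array(ydir,float);y-=z*(y@z);y/=np.linalg.norm(y)
    return Rn.from_matrix(np.stack([np.cross(y,z),y,z],1)).as_rotvec()
def down(a): return tool([0,0,-1],[np.cos(a),np.sin(a),0])
SG=np.array([.5045,.3695,.036]); SH=np.radians(-97.5)
E
python3 - <<'E'
from h import *
t=load("top");s=load("scene")
for n,c,b,sc in(("top",t,(270,120,440,230),4),("scene",s,(205,145,375,285),4)):
    i=c["img"].copy();i=cv2.resize(i,None,fx=4,fy=4)
    def mk(p,col):
        u,v=proj(c,p);cv2.circle(i,(int(u*4+2),int(v*4+2)),3,col,-1)
    mk(handle(2.35,.024),(255,0,0));mk(handle(2.35,.114),(255,0,0));mk(handle(2.35,.085),(0,255,0))
    for x in(-.052,.052): mk(st(x,.21,.162),(255,0,255))
    mk(st(0,.21,.15),(0,255,255))
    for a in(-75e-3,75e-3):
        for yy in(.245,.235,.255):mk(st(a,yy,.012),(0,0,255))
    mk([*AX,.08],(255,255,0)); mk([*(AX+.104*np.array([np.cos(np.radians(-100.5)),np.sin(np.radians(-100.5))])),.122],(0,255,0))
    x0,y0,x1,y1=[4*k for k in b]
    cv2.imwrite(f"pics/o_{n}.png",i[y0:y1,x0:x1,::-1])
E
```

```text
(no output)
```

View pics/o_top.png

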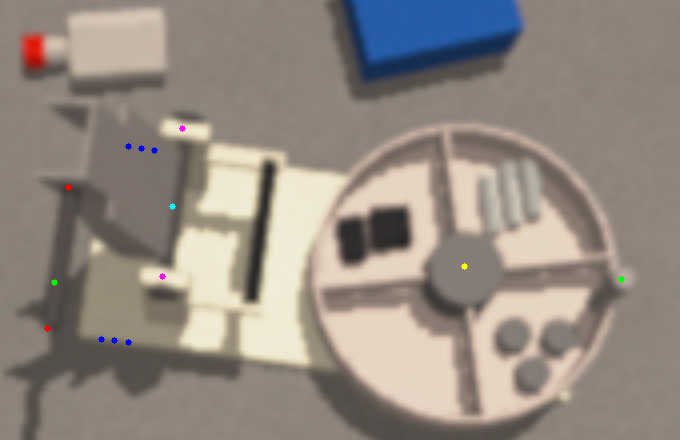

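View pics/o_scene.png

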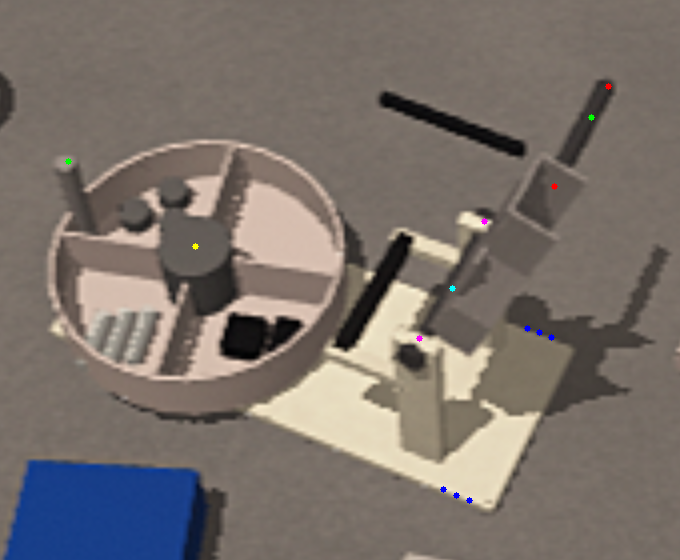

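```bash
cat >> h.py <<'E'
def scoop_tool(grip_tilt,pitch,head=SH):
    # tool z: down, leaned toward spout by grip_tilt at pitch 0; nose-down pitch rotates about scoop y
    h=np.array([np.cos(head),np.sin(head),0]);zz=np.array([0,0,1.])
    b=grip_tilt-pitch  # forward lean of finger direction
    return tool(np.sin(b)*h-np.cos(b)*zz, np.cross(zz,h)), h
def grip_for_spout(sp,pitch,head=SH):
    # scoop grip (center) pos when spout edge at sp; spout is .164 ahead, .020 below grip
    h=np.array([np.cos(head),np.sin(head),0]);zz=np.array([0,0,1.])
    xs=np.cos(pitch)*h-np.sin(pitch)*zz; zs=np.sin(pitch)*h+np.cos(pitch)*zz
    return sp-.164*xs+.020*zs
E
python3 - <<'E'
from h import *
from workcell import planner
def ik(p,o,flip=True):
    q=planner.solve_ik(list(p),list(o)); return None if q is None else np.round(q,2).tolist()
for k in (0,np.pi):
  print("carousel")
  for a in (-100.5,-130,-158):
    A=np.radians(a);p=AX+.104*np.array([np.cos(A),np.sin(A)])
    print(a,ik([*p,.085],down(A+np.pi/2+k)),ik([*p,.16],down(A+np.pi/2+k)))
  print("handle")
  for th in(2.35,1.6,.8,0): print(th,ik(handle(th)-[0,0,.019],down(YAW+np.pi/2+k)))
  for tilt in (0,20,40):
    T=np.radians(tilt)
    for hoff in (0,):
      o,h=scoop_tool(T,0,SH)
      if k: o=(Rn.from_rotvec(o)*Rn.from_euler('z',np.pi)).as_rotvec()
      print("scoop",tilt,ik(SG+Rn.from_rotvec(o).as_matrix()[:,2]*.019,o))
      for pit in(0,30,50,65):
        o,h=scoop_tool(T,np.radians(pit),YAW-np.pi/2)
        if k: o=(Rn.from_rotvec(o)*Rn.from_euler('z',np.pi)).as_rotvec()
        g=grip_for_spout(st(0,.18,.182),np.radians(pit),YAW-np.pi/2)
        print("  pour",pit,np.round(g,3),ik(g+Rn.from_rotvec(o).as_matrix()[:,2]*.019,o))
E
```

```text
carousel
-100.5 [-0.02, 0.71, 0.63, 1.85, -0.57, 0.77, 0.73] [-0.17, 0.7, 0.92, 1.78, -0.65, 1.0, 0.83]
-130 [-0.07, 0.66, 0.66, 1.99, -0.62, 0.71, 0.28] [-0.28, 0.69, 1.06, 1.92, -0.73, 0.99, 0.43]
-158 [-0.09, 0.58, 0.58, 2.09, -0.55, 0.61, -0.31] [-0.35, 0.61, 1.03, 2.02, -0.67, 0.9, -0.14]
handle
2.35 [-0.47, 0.32, 0.16, 1.84, -0.06, 0.98, 1.15]
1.6 [-0.38, 0.27, 0.26, 1.89, -0.08, 0.99, 1.35]
0.8 [-0.24, 0.34, 0.31, 2.01, -0.14, 0.81, 1.58]
0 [-0.08, 0.48, 0.13, 2.13, -0.11, 0.54, 1.56]
scoop 0 [-0.84, 0.76, 0.22, 1.79, -0.27, 0.62, -0.59]
  pour 0 [0.601 0.192 0.202] [-0.64, 0.59, 0.43, 1.64, -0.28, 0.98, -0.26]
  pour 30 [0.596 0.161 0.281] [-0.23, 0.45, 0.25, 1.74, -0.75, 1.02, 0.27]
  pour 50 [0.59  0.119 0.32 ] [0.01, 0.48, 0.23, 1.79, -1.06, 1.25, 0.64]
  pour 65 [0.585 0.081 0.339] [0.61, 0.59, -0.45, 1.8, -0.99, 1.18, 0.66]
scoop 20 [-1.03, 0.91, 0.4, 1.55, -0.11, 1.0, -0.79]
  pour 0 [0.601 0.192 0.202] [-0.82, 0.72, 0.54, 1.49, -0.04, 1.18, -0.49]
  pour 30 [0.596 0.161 0.281] [-0.55, 0.47, 0.47, 1.63, -0.43, 1.08, -0.07]
  pour 50 [0.59  0.119 0.32 ] [-0.23, 0.41, 0.3
[... 1296 characters left out ...]
0 [-0.64, 0.88, -0.33, 1.53, 0.48, 1.12, 1.83]
  pour 0 [0.601 0.192 0.202] [-0.35, 0.67, -0.32, 1.47, 0.46, 1.31, 2.19]
  pour 30 [0.596 0.161 0.281] [-0.04, 0.45, -0.33, 1.61, -0.02, 1.03, 2.68]
  pour 50 [0.59  0.119 0.32 ] [-0.64, 0.63, 1.14, 1.71, -1.06, 1.49, -2.52]
  pour 65 [0.585 0.081 0.339] [-0.24, 0.52, 0.69, 1.74, -1.07, 1.46, -2.45]
scoop 40 [-0.74, 1.05, -0.32, 1.28, 0.55, 1.55, 1.79]
  pour 0 [0.601 0.192 0.202] [-0.47, 0.82, -0.33, 1.33, 0.64, 1.65, 2.07]
  pour 30 [0.596 0.161 0.281] [-0.24, 0.52, -0.3, 1.48, 0.3, 1.28, 2.39]
  pour 50 [0.59  0.119 0.32 ] [-0.04, 0.39, -0.22, 1.58, -0.09, 1.12, 2.8]
  pour 65 [0.585 0.081 0.339] [-0.68, 0.72, 1.36, 1.66, -1.06, 1.64, -2.46]
```

```bash
python3 - <<'E'
from h import *
from workcell import ctrl,planner
pin=lambda a,z:np.array([*(AX+.104*np.array([np.cos(a),np.sin(a)])),z])
A0=np.radians(-100.5)
print(ctrl.state()['time'])
ctrl.set_joints([-1.293,.30,.025,1.437,-.015,1.40,-.057])
print(ctrl.state()['tool_pos'],ctrl.state()['time'])
ctrl.move_to(list(pin(A0,.36)),list(down(A0+np.pi/2)))
s=ctrl.state();print(s['tool_pos'],s['time'],np.round(s['qpos'],2))
ctrl.move_straight(list(pin(A0,.17)),velocity=.25)
print(ctrl.state()['time'])
snap("top",1);snap("scene",1)
crop(load("top",1),"ct1.png",320,115,450,245,4)
E
```

```text
0.1
[0.20535624 0.524251   0.40073705] 0.9333
[ 0.53425764 -0.24975547  0.35984545] 3.8917 [-0.26  0.55  1.1   1.47 -0.49  1.42  0.68]
4.8
```

View pics/scene1.png

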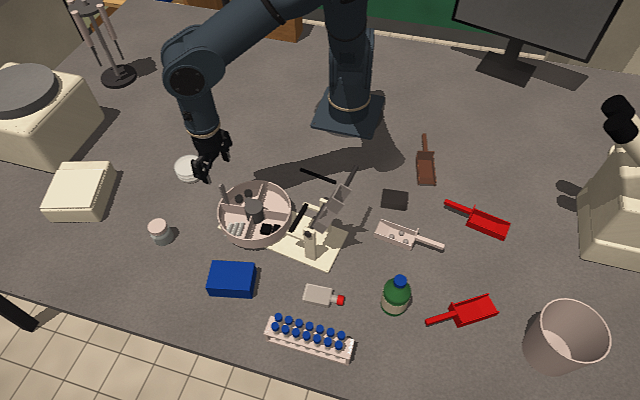

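```bash
python3 - <<'E'
from h import *
from workcell import ctrl,planner
pin=lambda a,z:np.array([*(AX+.104*np.array([np.cos(a),np.sin(a)])),z])
A0=np.radians(-100.5);A1=YAW+np.radians(210-360)
s=ctrl.move_straight(list(pin(A0,.087)),velocity=.15,threshold=15); print("contact",s)
ctrl.grip(0.1,20); print(ctrl.state()['width'])
for a in np.linspace(A0,A1,8)[1:]:
    ctrl.move_straight(list(pin(a,.087)),velocity=.08,frame=list(down(a+np.pi/2)))
    f=ctrl.state();print(np.round(np.degrees(a)),np.round(f['force'],1),round(f['time'],2))
ctrl.grip(0.6)
ctrl.move_straight(list(pin(A1,.19)),velocity=.25)
print(ctrl.state()['time'])
snap("top",2);snap("scene",2)
crop(load("top",2),"ct2.png",260,115,450,245,4)
E
```

```text
contact False
0.17622016502847143
-109.0 [-0.4  1.4  4.4] 6.57
-117.0 [ 0.5 -0.7  5.4] 6.9
-125.0 [-0.1  0.3  5.1] 7.23
-133.0 [-0.3 -0.2  5. ] 7.57
-142.0 [ 0.6 -0.3  4.2] 7.9
-150.0 [ 1.6 -0.2  4.6] 8.23
-158.0 [1.  0.7 4.6] 8.57
9.5583
```

View pics/ct2.png

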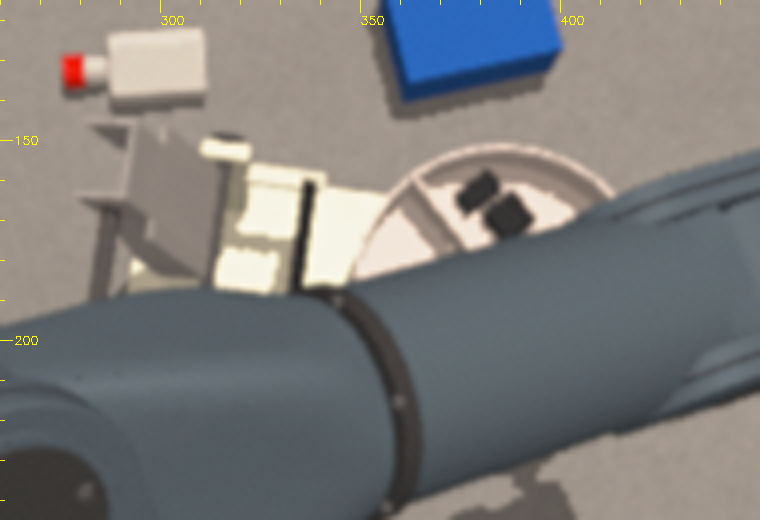

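View pics/scene2.png

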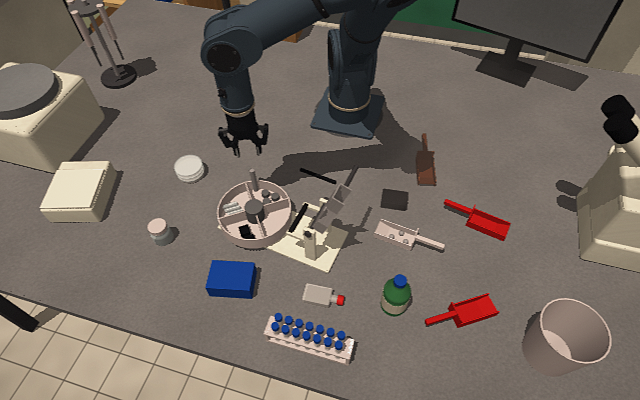

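```bash
python3 - <<'E'
from h import *
c=load("scene",2);S=cloud(c);Q=S[175:255,210:295].reshape(-1,3)
r=Q[abs(Q[:,2]-.07)<.004];d=r[:,:2]-AX;rad=np.linalg.norm(d,axis=1);w=d[(rad>.04)&(rad<.1)]
a=np.arctan2(w[:,1],w[:,0]);m=np.mean(np.exp(4j*a));print(np.degrees(np.angle(m))/4%90,abs(m),len(w))
E
```

```text
35.86174090796342 0.9705386205442867 99
```

```bash
python3 - <<'E'
from h import *
from workcell import ctrl,planner
p=ctrl.state()['tool_pos']
ctrl.move_straight([p[0],p[1],.345],velocity=.3)
H=handle(2.35);o=down(YAW+np.pi/2)
ctrl.move_to(list(H+[0,0,.079]),list(o))
ctrl.grip(.7)
print("contact",ctrl.move_straight(list(H-[0,0,.019]),velocity=.12,threshold=12))
s=ctrl.state();print(s['tool_pos'],H,s['time'],s['width'])
snap("top",3);snap("scene",3)
crop(load("scene",3),"cs3.png",250,110,420,250,4)
crop(load("top",3),"ct3.png",250,130,350,230,5)
E
```

```text
contact False
[0.49672765 0.13280042 0.24774997] [0.49628935 0.13282055 0.26612344] 12.9083 0.6965233732288743
```

View pics/cs3.png

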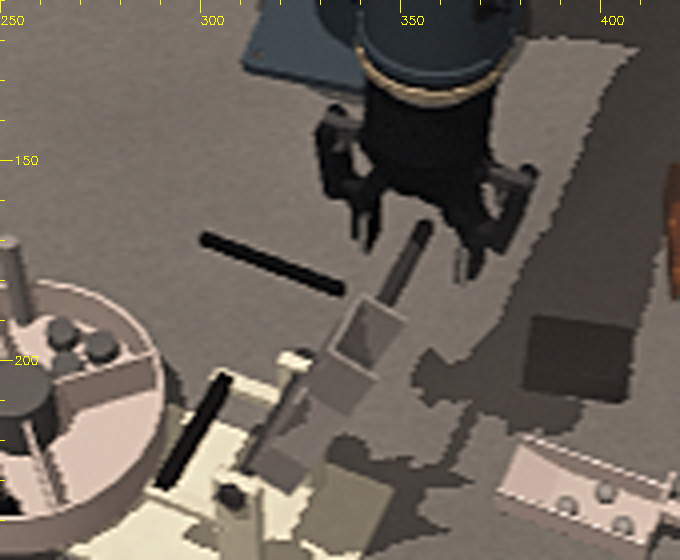

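The bar at about (353,172) sits between the fingers, so I'll close and swing.

```bash
python3 - <<'E'
from h import *
from workcell import ctrl,planner
ctrl.grip(.05,20);s=ctrl.state();print(s['width'],np.round(s['force'],1))
ths=np.linspace(2.35,0.0,14)[1:]
for th in ths:
    last=th<.01
    r=ctrl.move_straight(list(handle(th)-[0,0,.019]),velocity=.09 if not last else .05,threshold=25 if last else None)
    s=ctrl.state();print(round(th,2),r,np.round(s['force'],1),round(s['time'],2),round(s['width'],3))
snap("scene",4);crop(load("scene",4),"cs4.png",210,110,380,250,4)
E
```

```text
0.1322936571430424 [-1.5 -4.4  4.7]
2.17 False [-2.2  3.1  4.6] 13.92 0.13
1.99 False [-2.6  2.   7.6] 14.33 0.128
1.81 False [-3.4  1.1  8.3] 14.75 0.131
1.63 False [-3.3 -0.8  6.2] 15.17 0.13
1.45 False [-3.3 -1.   4.7] 15.58 0.127
1.27 False [-4.2 -1.8  4. ] 16.0 0.131
1.08 False [-4.3 -2.2  1.1] 16.42 0.133
0.9 False [-4.3 -2.   1.2] 16.83 0.128
0.72 False [-4.2 -2.4  1.5] 17.25 0.132
0.54 False [-5.5 -5.4  1.1] 17.67 0.128
0.36 False [-5.1 -8.8  0.2] 18.08 0.127
0.18 False [ -6.2 -13.2  -1.1] 18.5 0.128
0.0 False [ -6.  -17.5  -6. ] 19.12 0.13
```

View pics/cs4.png

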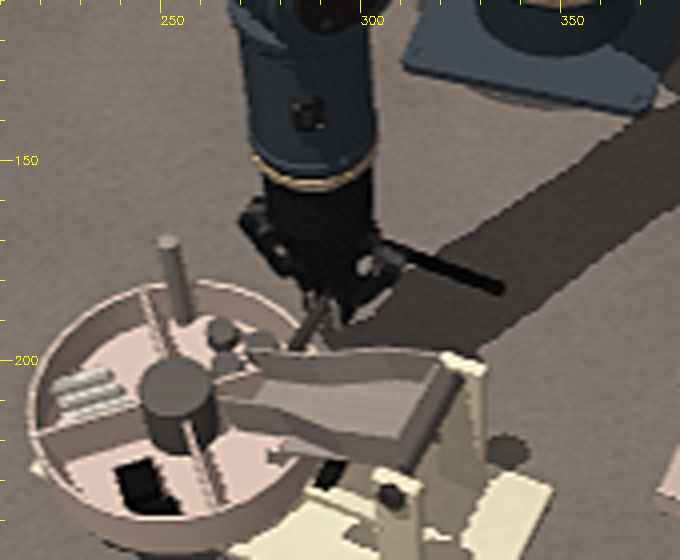

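```bash
python3 - <<'E'
from h import *
from workcell import ctrl,planner
p=np.array(ctrl.state()['tool_pos']);d=np.array([*(-Y),0])
for k in(1,2):
    r=ctrl.move_straight(list(p+d*.0015*k+[0,0,-.0015*k]),velocity=.01,threshold=25)
    s=ctrl.state();print(r,np.round(s['force'],1),np.round(s['tool_pos']-handle(0)+[0,0,.019],4),round(s['time'],2))
E
```

```text
False [-2.9  4.3  0.8] [-0.0006 -0.0033 -0.0011] 19.83
False [-1.4 11.   1.9] [-0.0005 -0.0029 -0.0027] 20.19
```

```bash
python3 - <<'E'
from h import *
from workcell import ctrl,planner
ctrl.grip(.6);s=ctrl.state();print(s['width'],np.round(s['force'],1))
p=np.array(s['tool_pos']);ctrl.move_straight(list(p+[0,0,.15]),velocity=.2)
print(ctrl.state()['time'])
s=snap("scene",5);crop(s,"cs5.png",210,150,380,270,4)
P=cloud(s)
u,v=proj(s,st(-.085,.085,.111));print(u,v)
q=P[int(v)-15:int(v)+15,int(u)-25:int(u)+25].reshape(-1,3);q=q[(q[:,2]>.09)&(q[:,2]<.14)]
loc=np.stack([(q[:,:2]-AX)@X,(q[:,:2]-AX)@Y,q[:,2]],1);b=loc[(loc[:,0]<-.05)&(loc[:,0]>-.12)];print(len(b),b.mean(0),b.max(0))
r=P.reshape(-1,3);d=r[:,:2]-AX;rad=np.linalg.norm(d,axis=1);w=d[(abs(r[:,2]-.07)<.004)&(rad>.04)&(rad<.1)]
w=w[(w@Y<0.0)]
a=np.arctan2(w[:,1],w[:,0]);m=np.mean(np.exp(4j*a));print(np.degrees(np.angle(m))/4%90,abs(m),len(w))
E
```

```text
0.5995932719493177 [ 0.6  0.6 -0.1]
21.5583
291.4932767951182 188.14748918313995
72 [-0.08234303  0.08632387  0.11642564] [-0.05025854  0.09139226  0.12134229]
34.48319479994881 0.9285123234661756 49
```

View pics/cs5.png

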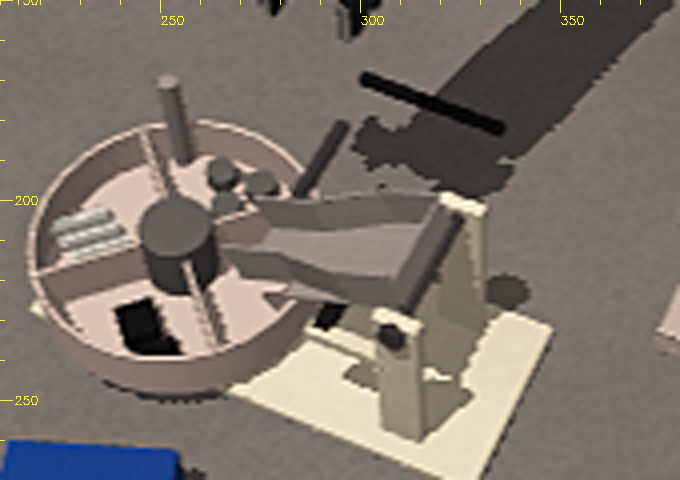

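```bash
python3 - <<'E'
from h import *
from workcell import ctrl,planner
o,h=scoop_tool(np.radians(35),0,SH);z=Rn.from_rotvec(o).as_matrix()[:,2]
p=np.array(ctrl.state()['tool_pos'])
ctrl.move_straight([p[0]-.0,p[1],.30],velocity=.3)
ctrl.move_to(list(SG+z*(.019-.12)),list(o))
print(ctrl.state()['time'])
print(ctrl.move_straight(list(SG+z*.019),velocity=.12,threshold=12))
s=ctrl.state();print(s['tool_pos'],s['time'],np.round(s['force'],1))
s=snap("scene",6);crop(s,"cs6.png",340,150,480,270,5)
s=snap("top",6);crop(s,"ct6.png",180,150,300,250,5)
E
```

```text
23.9
False
[0.50350946 0.35924967 0.02108285] 25.05 [0.1 0.9 0.1]
```

View pics/cs6.png

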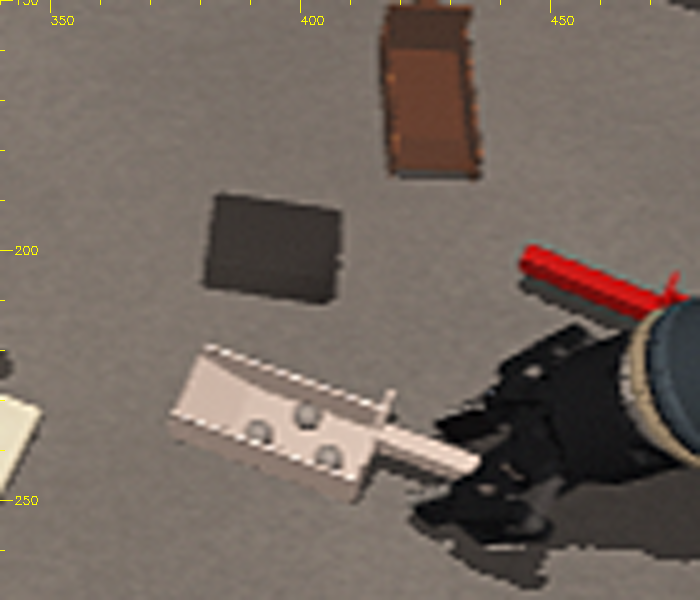

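View pics/ct6.png

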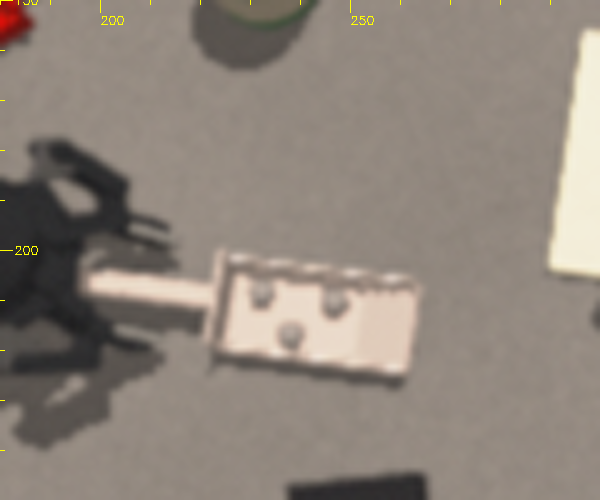

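```bash
python3 - <<'E'
from h import *
from workcell import ctrl,planner
ctrl.grip(.05,80);s=ctrl.state();print(s['width'],np.round(s['force'],1))
o,h=scoop_tool(np.radians(35),0,SH);z=Rn.from_rotvec(o).as_matrix()[:,2]
ctrl.move_straight(list(SG+z*.019+[0,0,.20]),velocity=.12)
s=ctrl.state();print(s['width'],np.round(s['force'],1),s['time'])
s=snap("scene",7);crop(s,"cs7.png",340,120,500,260,4)
s=snap("top",7);crop(s,"ct7.png",150,150,290,250,5)
E
```

```text
0.14632703335736164 [-0.3  1.1  1.9]
0.14811642489649965 [ 0.8 -0.  -1. ] 27.3917
```

View pics/cs7.png

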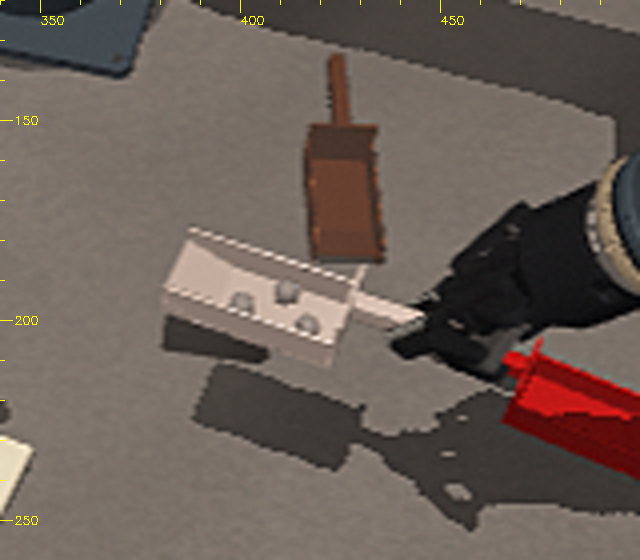

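View pics/ct7.png

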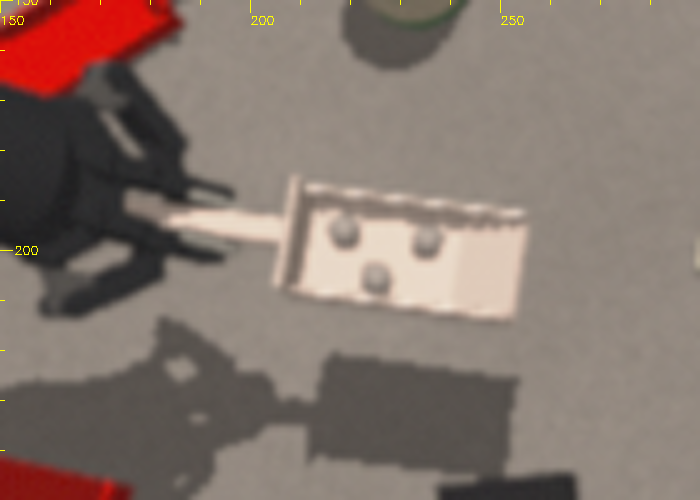

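```bash
python3 - <<'E'
from h import *
c=load("top",7);P=cloud(c)
h=np.array([np.cos(SH),np.sin(SH),0])
print("pred",SG+.164*h+[0,0,.18],"seen",onplane(c,254.,204.5,.216),proj(c,SG+.164*h+[0,0,.18]))
for u in range(236,256,3): print(u,np.round(P[203,u],4))
for u in range(186,206,4): print(u,np.round(P[195,u],4))
E
```

```text
pred [0.4830937  0.20690304 0.216     ] seen [0.47945829 0.20955925 0.216     ] (np.float64(255.0594769018929), np.float64(203.0907450886676))
236 [0.4864 0.2584 0.2008]
239 [0.4863 0.2505 0.201 ]
242 [0.4854 0.242  0.2057]
245 [0.4848 0.2338 0.2089]
248 [0.4847 0.226  0.2088]
251 [0.4839 0.2177 0.2131]
254 [0.5203 0.2382 0.0042]
186 [0.4976 0.3729 0.2577]
190 [0.5    0.3664 0.2451]
194 [0.4997 0.3562 0.2459]
198 [0.5    0.3466 0.2441]
202 [0.4996 0.3362 0.2458]
```

```bash
cat >> h.py <<'E'
HD=YAW-np.pi/2
def pour_pose(sp,pit,tilt=np.radians(35)):
    o,h=scoop_tool(tilt,pit,HD); return grip_for_spout(sp,pit,HD)+Rn.from_rotvec(o).as_matrix()[:,2]*.019, o
E
python3 - <<'E'
from h import *
from workcell import ctrl,planner
p,o=pour_pose(st(0,.180,.205),0)
ctrl.move_straight(list(p),velocity=.12,frame=list(o))
for d in(8,16):
    p,o=pour_pose(st(0,.180,.195 if d<10 else .185),np.radians(d));ctrl.move_straight(list(p),velocity=.06,frame=list(o))
s=ctrl.state();print(s['tool_pos'],p,s['time'],np.round(s['force'],1))
s=snap("scene",8);crop(s,"cs8.png",220,110,420,260,4)
s=snap("top",8);crop(s,"ct8.png",200,130,390,240,4)
E
```

```text
[0.5978375  0.17457898 0.2311773 ] [0.59806325 0.17437627 0.23146491] 30.0167 [-0.6  1.4 -1.8]
```

View pics/cs8.png

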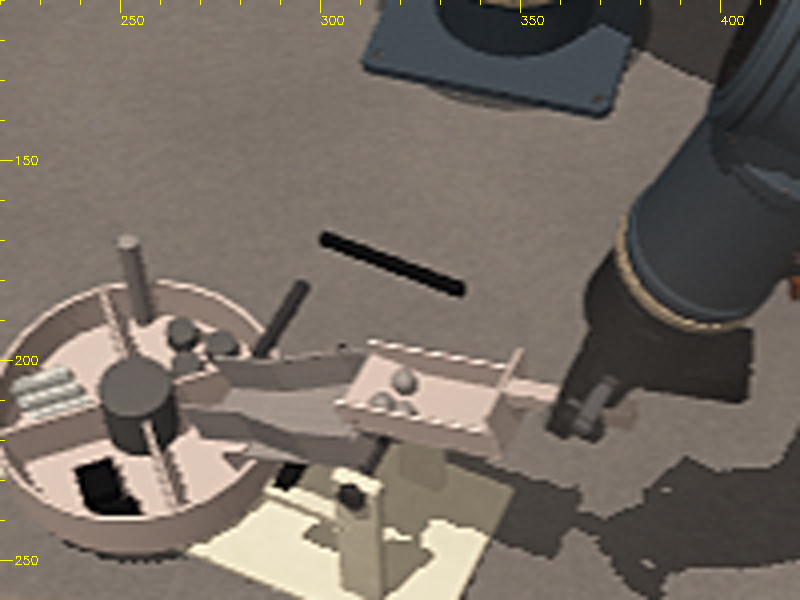

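View pics/ct8.png

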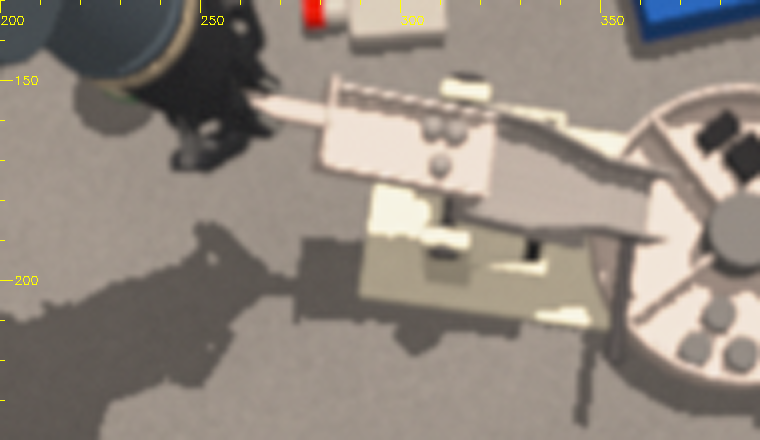

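```bash
python3 - <<'E'
from h import *
c=load("top",8);P=cloud(c)
for n,q in(("spout",onplane(c,323.,168.5,.187)),):
    d=q[:2]-AX;print(n,d@X,d@Y)
# chute floor / wall tops across at given local y
r=P.reshape(-1,3);L=np.stack([(r[:,:2]-AX)@X,(r[:,:2]-AX)@Y,r[:,2]],1)
for y in(.10,.12,.14,.15,.16,.165):
    k=L[(abs(L[:,1]-y)<.003)&(abs(L[:,0])<.06)&(L[:,2]>.09)]
    fl=.153-(.21-y)*.466;f=k[abs(k[:,2]-fl)<.008];w=k[k[:,2]>fl+.018]
    print(y,"floor x",np.round([f[:,0].min(),f[:,0].max(),np.median(f[:,2])-fl],4),"walls",np.round([w[:,0].min(),w[:,0].max()],4) if len(w) else None)
for y in (.19,.20,.21):
    k=L[(abs(L[:,1]-y)<.003)&(abs(L[:,0])<.06)&(L[:,2]>.18)];print(y,"scoop",np.round([k[:,0].min(),k[:,0].max(),np.median(k[:,2])],4))
E
```

```text
spout 0.0017896534254508638 0.18212588530746024
0.1 floor x [-0.0244  0.0218  0.0021] walls [-0.0248  0.024 ]
0.12 floor x [-0.0366  0.0257  0.0018] walls [-0.0296  0.0296]
0.14 floor x [-0.0507  0.03    0.0021] walls [-0.034   0.0345]
0.15 floor x [-0.0377  0.0323  0.0022] walls [-0.0375  0.0367]
0.16 floor x [-0.0375  0.0361  0.0023] walls [-0.0382  0.0372]
0.165 floor x [-0.0375  0.0353  0.0019] walls [-0.0377  0.0383]
0.19 scoop [-0.0377  0.0363  0.1885]
0.2 scoop [-0.0294  0.0265  0.1875]
0.21 scoop [-0.0288  0.0274  0.1963]
```

Scoop and chute are centred to within 2 mm, so I'll tip.

```bash
python3 - <<'E'
from h import *
from workcell import ctrl,planner
for d in(22,28,34,40,46,52,58,62):
    p,o=pour_pose(st(0,.180,.185),np.radians(d));ctrl.move_straight(list(p),velocity=.035,frame=list(o))
ctrl.sleep(1.0)
s=ctrl.state();print(s['time'],np.round(s['force'],1))
s=snap("scene",9);crop(s,"cs9.png",220,110,420,260,4)
s=snap("top",9);crop(s,"ct9.png",230,130,430,240,4)
E
```

```text
35.8333 [-0.3 -0.5 -1.7]
```

View pics/cs9.png

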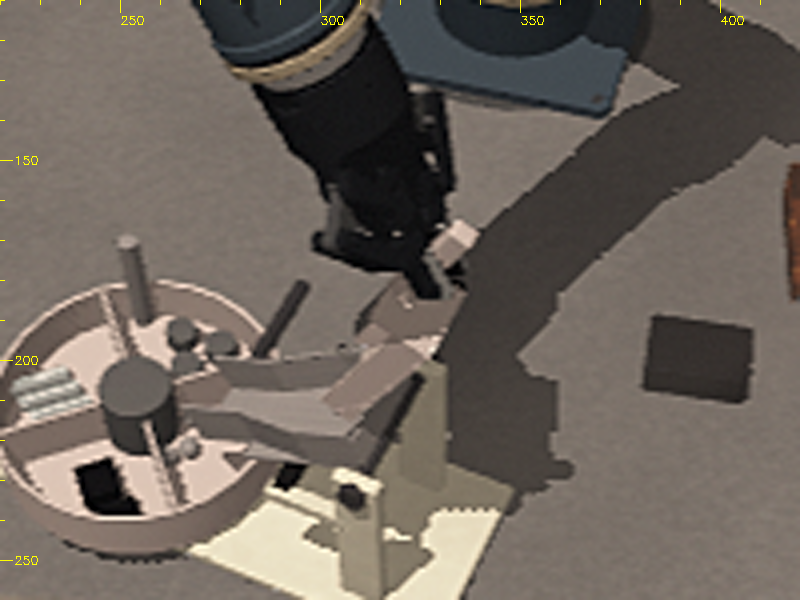

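View pics/ct9.png

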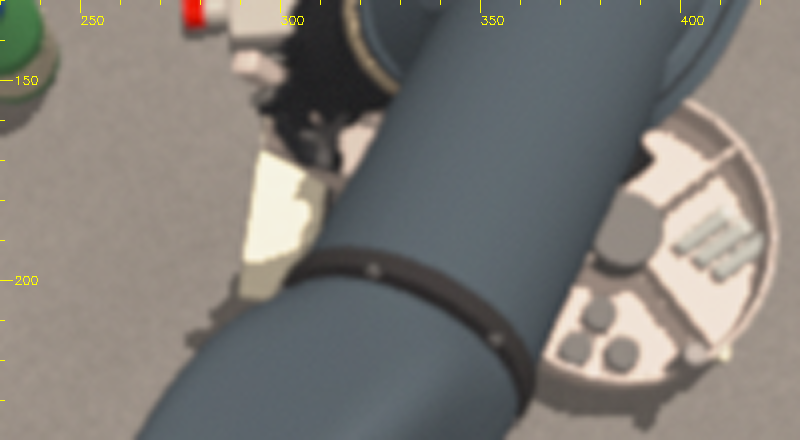

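At least one or two balls are visible in the compartment near (263,222). I'll level the scoop, back off and look from the top.

```bash
python3 - <<'E'
from h import *
from workcell import ctrl,planner
for d in(40,18,0):
    p,o=pour_pose(st(0,.180,.188+(.02 if d==0 else 0)),np.radians(d));ctrl.move_straight(list(p),velocity=.12,frame=list(o))
o,h=scoop_tool(np.radians(35),0,SH);z=Rn.from_rotvec(o).as_matrix()[:,2]
ctrl.move_straight(list(SG+z*.019+[0,0,.18]),velocity=.2,frame=list(o))
s=ctrl.state();print(s['time'],np.round(s['force'],1))
s=snap("scene",10);crop(s,"cs10.png",210,150,450,270,3)
s=snap("top",10);crop(s,"ct10.png",190,130,430,240,3)
E
```

```text
38.8167 [ 0.   0.4 -2.3]
```

View pics/cs10.png

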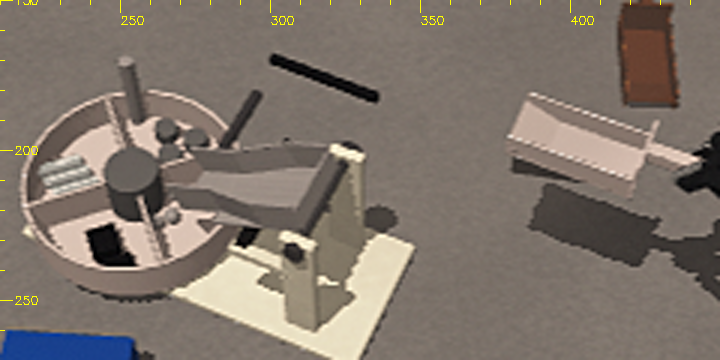

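View pics/ct10.png

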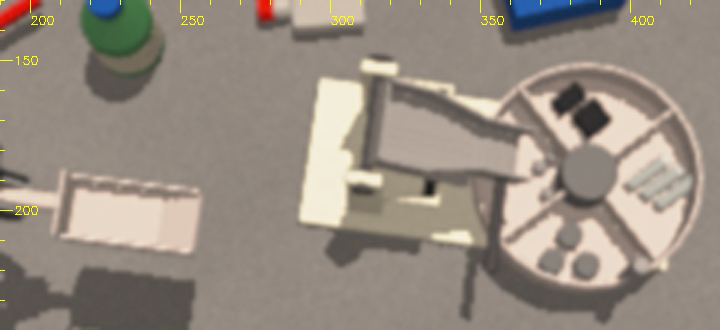

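```bash
python3 - <<'E'
from h import *
crop(load("top",10),"z1.png",335,165,395,215,12)
crop(load("scene",10),"z2.png",235,185,300,235,11)
E
```

```text
(no output)
```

View pics/z1.png

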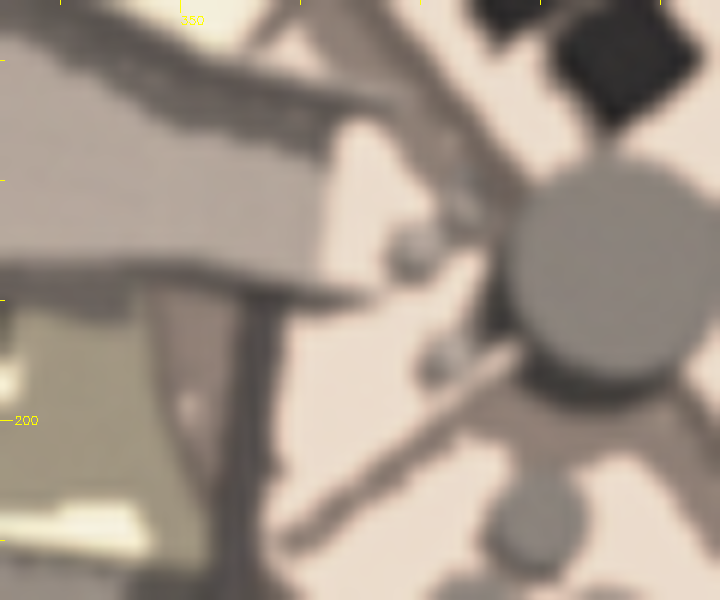

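View pics/z2.png

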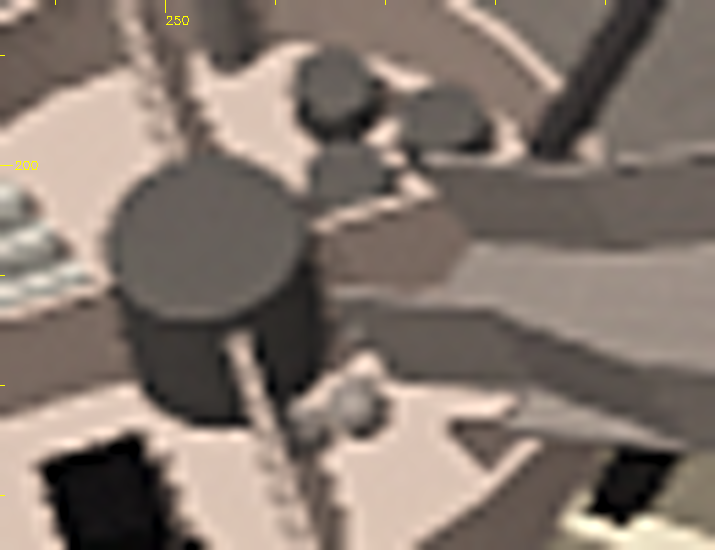

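All three balls are in the compartment: in the top view they show at about (369,186), (373,183) and (372,195). Next I'll set the scoop down.

```bash
python3 - <<'E'
from h import *
from workcell import ctrl,planner
o,h=scoop_tool(np.radians(35),0,SH);z=Rn.from_rotvec(o).as_matrix()[:,2]
ctrl.move_straight(list(SG+z*.019+[0,0,.02]),velocity=.12)
print(ctrl.move_straight(list(SG+z*.019+[0,0,-.001]),velocity=.02,threshold=6))
s=ctrl.state();print(s['tool_pos']-SG-z*.019,np.round(s['force'],1))
ctrl.grip(.6);ctrl.sleep(.2)
p=np.array(ctrl.state()['tool_pos']);ctrl.move_straight(list(p-z*.13),velocity=.12)
p=np.array(ctrl.state()['tool_pos']);ctrl.move_straight(list(p+[0,0.03,.1]),velocity=.2)
print(ctrl.state()['time'])
s=snap("scene",11)
t=snap("top",11);crop(t,"ct11.png",180,110,440,270,3)
P=cloud(s).reshape(-1,3);P=P[abs(P[:,2]-.07)<.004];d=P[:,:2]-AX;r=np.linalg.norm(d,axis=1)
for n,c in(("s",s),("t",t)):
    P=cloud(c).reshape(-1,3);P=P[abs(P[:,2]-.07)<.004];d=P[:,:2]-AX;r=np.linalg.norm(d,axis=1);w=d[(r>.04)&(r<.1)]
    w=w[(w@Y<.02)|(abs(w@X)>.045)]
    a=np.arctan2(w[:,1],w[:,0]);m=np.mean(np.exp(4j*a));print(n,"wall",np.degrees(np.angle(m))/4%90,abs(m),len(w))
# scoop levels
P=cloud(t)
R=P.reshape(-1,3);hh=h[:2];q=(R[:,:2]-SG[:2]);L=np.stack([q@hh,q@[-hh[1],hh[0]],R[:,2]],1)
for a in(-.03,0,.03,.07,.09,.11,.12):
    k=L[(abs(L[:,0]-a)<.006)&(abs(L[:,1])<(.005 if a<.05 else .018))];print(a,np.round(np.median(k[:,2]),4),len(k))
E
```

```text
False
[-6.39111848e-05 -6.69738024e-05 -8.26783300e-04] [-0.6  0.9  0.6]
44.15
s wall 34.65802446321805 0.9347463306094457 64
t wall 36.341021132633706 0.9967492578280233 75
-0.03 0.0416 16
0 0.0425 18
0.03 0.0446 18
0.07 0.004 49
0.09 0.0042 46
0.11 0.0035 46
0.12 0.0032 50
```

View pics/scene11.png

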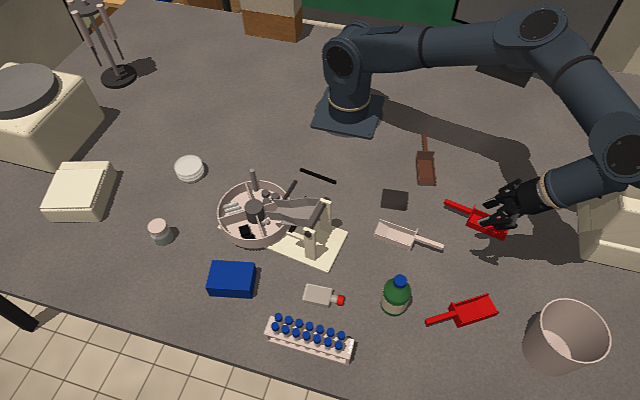

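View pics/ct11.png

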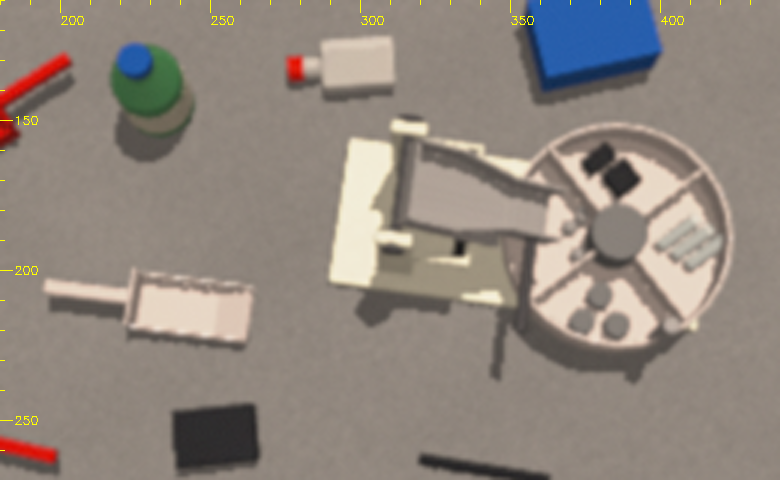

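```bash
python3 - <<'E'
from workcell import ctrl
print(ctrl.state()['tool_pos'],ctrl.state()['time']);ctrl.close_job()
E
```

```text
[0.51215392 0.46167513 0.22350849] 44.25
the job is handed in; nothing more can be done
```

The job is done and handed in at 44 s, but no verdict is reported, so what follows rests on my own checks.

**What I did:** I turned the carousel by its pin about 58° clockwise. I then swung the chute over by its handle, holding it all the way down onto its stop, and released it. Last, I tipped the three balls down the chute and set the white scoop back in its original place.

**What the last checks showed:**
- **Carousel:** the walls measured 36.3° from the top camera and 34.7° from the scene camera, against about 37° wanted. That leaves it 0.7° to 2.3° off, against the 8.6° allowed. The two cameras disagree by 1.7°, with the scene view partly hidden by the chute.
- **Chute:** it rests at its lowered height. Its bar's visible surface measured 116 mm, which fits a centre at 111 mm. I never measured the joint angle directly.
- **Balls:** three are visible in the empty compartment, and none are in the scoop or chute. I counted them in the camera views and did not measure their positions.
- **Scoop:** it stands level and released, with its tray floor at 3–4 mm and its grip top at 42–45 mm.
- **Other things:** I saw no change in the bystanders or look-alikes, but I judged that by eye. The gripper ended clear of everything, about 220 mm above the bench.

Near the end of the swing the handle force rose to about 18 N, because my estimate of the hinge position was slightly off. I eased the tool about 3 mm before opening the fingers.

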